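# Hang a sample can by its bail on the spring scale

### The job

Weigh the lidded sample can on the spring scale. First swing its wire bail up from where it lies flat until it stands upright, with the can still standing on the bench; then lift the can by one of the bail's black grips and hang it with the middle of the bail in the scale's hook, lowering it slowly (a few centimetres a second) until the scale bears its whole weight before you let go, so that the scale is neither jolted nor overloaded. Leave the can hanging still and free, and leave the other things on the bench where they are.

Things in the scene. Friction and masses are not known exactly. Their poses are not given: they have to be found in the camera images.
- can_mid (a point): Centre (half-way up) of the sample can: a closed, upright metal can with a blue band and pressed-in lid, 96 mm in diameter, 78 mm high, mass 0.15 to 0.57 kg with its unknown contents. Its axes: z up; the bail's two ears stand at its y sides, their hinge line runs along y, 61 mm above the can's underside (22 mm above this point), and at the start the bail lies level towards the can's -x side.
- bail (a joint): Angle of the can's wire bail about the hinge line through the ears, in rad: 0 lying level towards the can's -x side (a stop; it falls back there if let go), 1.571 upright above the can, 3.14 level on the +x side; it swings freely. The bail is a U of 5 mm wire, 112 mm wide, its straight top 92 mm from the hinge line; in the middle of the top the wire is bent outwards (up, when upright) into a 28 mm wide, 9 mm deep notch in which a hook seats.
- bail_mid (a point): Centre of the wire at the middle of the bail's top, in the bottom of its notch, 101 mm from the hinge line. Its axes: y along the bail's top, parallel to the hinge line; -x points from the hinge line outwards to the top.
- grip_a_mid (a point): Centre of one of the two black rubber grips on the straight top of the bail, the one 31 mm to the can's +y side of the middle: a sleeve 28 mm long and 10 mm in diameter, its length along the can's y, which turns freely on the wire, so that a hand holding it need not tilt when the bail swings. At the start 61 mm above the bench, with 44 mm between its axis and the can's wall.
- grip_b_mid (a point): Centre of the other black rubber grip, the same, 31 mm to the can's -y side of the middle.
- hook_seat (a point): Top of the steel rod at the lowest point of the scale's hook, where the bail's wire comes to lie. The hook's rod, 8 mm thick, comes out of the white housing of the scale along this point's -x (112 mm from the housing's front face to this point), dips 16 mm into the seat and turns up at its end. It is 264 mm above the bench with no load. Its axes: z up, -x out from the scale along the hook.
- hook_tip (a point): Top of the hook's upturned end, 18 mm farther out (-x of hook_seat) and 30 mm higher than the seat; the bail has to pass over it.
- load_arm (a joint): How far the hook with its arm has sunk in the slot of the scale, in m: 0 unloaded, growing by 13 mm for each newton on the hook (75 N/m, lightly damped), overloaded beyond 0.080, end stop at 0.088; the mechanism is delicate. The housing of the scale is 56 x 78 mm and 330 mm high with its knob, and stands on a grey foot 16 mm high that reaches out beneath the hook.
- tip_rack: Blue box of pipette tips, 62 x 92 x 50 mm, origin at the centre of its underside; to be left alone.
- beaker: Glass beaker, 73 x 77 x 94 mm, origin at the centre of its underside; to be left alone.
- bottle: White plastic bottle with a white cap, 62 mm in diameter, 121 mm high, origin at the centre of its underside; to be left alone.

How it is judged:
On the way, in this order (a step that is already met when the one before it is completed fails the run):
1. the bail is swung upright while the can still stands on the bench (value of joint bail between 1.27 and 1.87 rad and height (world z) of can_mid below 0.047 m and angle between can_mid's own z axis and vertical below 0.15 rad), for 0.2 s.
2. the middle of the bail is in the hook and the hook has begun to sink under the can (distance between bail_mid and hook_seat below 0.015 m and value of joint load_arm above 0.006 m and height (world z) of can_mid above 0.055 m), for 0.2 s.
At the end, for the whole second after the job is handed in: The can hangs by the middle of its bail (within 12 mm) in the hook, upright within about 14 degrees, under the hook within 30 mm and clear of the scale's foot, and the scale is at rest (under 20 mm/s) between 12 and 80 mm down its slot (distance between bail_mid and hook_seat below 0.012 m and value of joint load_arm between 0.012 and 0.08 m and height (world z) of can_mid above 0.058 m and angle between can_mid's own z axis and vertical below 0.25 rad and velocity of joint load_arm between -0.02 and 0.02 m/s and horizontal distance between can_mid and hook_seat below 0.03 m); the robot touches nothing.
It fails at once if the scale is jolted: the hook moves faster than 0.08 m/s (velocity of joint load_arm above 0.08 m/s or velocity of joint load_arm below -0.08 m/s).
It fails at once if the scale is overloaded: pulled past 80 mm, or more than 10 N on the hook (value of joint load_arm above 0.08 m or contact force between load_arm and anything else above 10 N).
It fails at once if the can is tipped by more than 45 degrees (angle between can_mid's own z axis and vertical above 0.785 rad).
It fails at once if the tip box, the beaker or the bottle is moved more than 20 mm (distance of any of tip_rack, beaker, bottle from where it was at the start of the episode above 0.02 m).
It also fails if it takes over 67 s, if anything falls off the work surface, if the arm or the gripper's body presses on something with over 40 N, if the wrist force passes 120 N, or if a joint passes its speed limit or range.

### The arm

A 6-joint arm with a two-finger parallel gripper is mounted at the origin on a cart in front of the work surface, level with it; the furniture and walls round the work are solid. World frame = base frame: x ahead of the robot, y to its left, z up, the work surface at z = 0. Lengths are in m, angles in rad, forces in N, time in s.
With the tool pointing down it reaches from about 0.25 to 0.725 m from the base axis. Payload 4 kg.
Tool frame: the origin (TCP) lies on the centre line of the jaws, within the pads' length; the fingertips stand 11 mm ahead of it and the grasp point (between the pads) lies 8 mm behind it (bot.nose_length is the distance from the TCP to the fingertips, in m); z points along the fingers, y is the direction in which the jaws open and shut (so a half turn about z gives the same grasp; the last joint's range is limited). The gripper opens to 85 mm and grips with 20 to 120 N. Pads are 22 mm wide; open, the fingers measure 114 mm over their backs; the gripper's body (76 mm by 85 mm) begins 54 mm behind the grasp point. The pads swing forward as they close: fully open they stand 13 mm farther back than shut.
Start: joints at [-1.159, 0.241, 0.005, 1.335, 0, 1.571], TCP at [0.2, -0.458, 0.242] pointing down, gripper open.
Joint ranges: [-2.72, 2.72], [-1.05, 1.87], [-1.09, 1.28], [-1.99, 2.15], [-1.42, 1.44], [-3.14, 3.14]. Speed limits (rad/s): [2.79, 2.79, 3.14, 3.14, 3.14, 3.14].

### API

Orientations are given as a unit quaternion [x, y, z, w].
In Python, from workcell import bot gives the robot as it stands.
- The arm moves only by the tool play_rows, never from a script. Its argument "plan" is one flat list of numbers, 6 for each row, row after row: the shift along the tool's x, y, z in mm, then the turn, a rotation vector about the tool's x, y, z in rad. A call has 1 to 20 rows; each row shifts and turns the commanded pose from where the row before left it, along the tool's axes as they then stand; what a row does not reach is not made up. A row lasts 1/8 s, in which the tool goes at most 62.5 mm and 10.7 degrees, less where a joint would pass 70% of its speed; a pose out of reach is approached as far as the arm can. A call with a gripper value outside its range is refused whole. "hand" is the opening in per cent of the stroke, from 0 (shut) to 100 (fully open), set as the call begins (left out, the last holds). The fingers move at their own pace and stop on an object; the grip force is fixed at half the most. Time passes only in rows, so rows that do not move let the fingers close. It gives the time, the measured TCP pose, the force and the opening at its end, in the units of the state.
- bot.get_obs(): the state, without advancing time (a new reading comes with each control period).
- bot.camera(name): name is "scene" or "top" or "wrist"; returns a dict with "frame" (420x560x3 uint8, blue, green, red), "range_z" (420x560 float32, m along the optical axis (not along the pixel's ray), 0 where there is no reading), "K" (3x3 intrinsics, pixels), "cam_to_world" (4x4, takes a point from camera to world coordinates). Camera axes: x right, y down, z forward; pixel columns grow to the right and rows downward; lengths in m; the calibration is good to about 2 mm. A picture is of the moment at which its call begins.
- bot.job_done(): hands the job in, once; it reports no verdict.
Trained networks look in the newest picture that a camera, given by its name, has taken for a name from the list of things; names that differ only in an ending like _2 or _b are one class to them, and where a whole thing is asked for, a point or a joint stands for the part that bears it (a point fixed in the world has none). Each returns a list of dicts, best first, with "p" (0 to 1); they miss things now and then, are a little off and sometimes report something else, mostly with a low value. They report only what shows in the picture. A call takes as long as a camera call.
- bot.outline_of(query, camera): "mask" (420x560 bool, what is visible of it) and "point" ([row, column] in pixels, amid what is visible of it).
The state is a dict: "clock": time; "joint_pos": joint angles; "joint_vel": joint speeds; "tau": joint torques, N m; "eef_pos": TCP position; "tool_rot": TCP orientation; "ft_force": force on the tool from outside, world axes, zero at the start; "ft_torque": the same for the moment, N m; "grip_width": finger opening in m.
Only numpy, scipy, OpenCV 4.12 (cv2) and the standard library are available. Lean on these libraries where they do the work, as an engineer would, in place of code of your own. Each camera call takes 0.05 s, during which the arm holds its last target.

## Working session

There is one attempt and no reset: what is moved stays moved. The work goes in short steps, Python scripts to look and compute and a tool call to move; the robot and the scene stay as the last step left them, time stands still between calls to the robot, and variables do not carry over. Pictures are saved under pics/ and viewed, and the job is handed in when it is done.

Besides the shell and the picture viewer there is one more tool, called after "Call:" by a JSON object that holds its "method" and its "body". play_rows: Moves the arm, as the interface text tells. Its arguments: {"type":"object","properties":{"plan":{"type":"array","items":{"type":"number"}},"hand":{"type":"number"}},"required":["plan"]}

```bash
mkdir -p pics; ls; cat > h.py <<'E'
import numpy as np, cv2
from workcell import bot
def snap(n,f):
    c=bot.camera(n); cv2.imwrite('pics/'+f,c['frame']); return c
def px2w(c,r,col,z=None):
    K=c['K']; z=c['range_z'][int(r),int(col)] if z is None else z
    p=np.array([(col-K[0,2])/K[0,0]*z,(r-K[1,2])/K[1,1]*z,z,1]); return (c['cam_to_world']@p)[:3]
def cloud(c,mask):
    r,cc=np.nonzero(mask&(c['range_z']>0)); z=c['range_z'][r,cc];K=c['K']
    P=np.stack([(cc-K[0,2])/K[0,0]*z,(r-K[1,2])/K[1,1]*z,z,np.ones_like(z)]); return (c['cam_to_world']@P)[:3].T
E
python3 - <<'E'
from h import *
np.set_printoptions(precision=3,suppress=True)
print(bot.get_obs())
for n in ['scene','top']:
    c=snap(n,n+'1.png'); print(n,c['cam_to_world'],c['K'][0,0])
    for q in ['can_mid','bail','bail_mid','grip_a_mid','hook_seat','hook_tip','load_arm','tip_rack','beaker','bottle']:
        try:
            o=bot.outline_of(q,n)
        except Exception as e: print(q,e); continue
        for d in o[:3]:
            P=cloud(c,d['mask']); 
            print(q,round(d['p'],2),np.array(d['point']),d['mask'].sum(),px2w(c,*d['point']), np.median(P,0) if len(P) else '', P.min(0) if len(P) else '',P.max(0) if len(P) else '')
E
```

```text
pics
{'clock': 0.0, 'joint_pos': array([-1.159,  0.241,  0.004,  1.335,  0.   ,  1.571]), 'joint_vel': array([-0.001,  0.   , -0.001,  0.   , -0.001,  0.001]), 'tau': array([ -0.002, -37.232,  25.241,   0.017,   0.   ,  -0.   ]), 'eef_pos': array([ 0.2  , -0.458,  0.241]), 'tool_rot': array([ 0.979,  0.204, -0.   , -0.001]), 'ft_force': array([-0.293, -0.096, -0.512]), 'ft_torque': array([ 0.016, -0.052, -0.109]), 'grip_width': 0.08517404135663886}
scene [[-0.702 -0.493  0.513  0.062]
 [-0.712  0.475 -0.518  0.741]
 [ 0.011 -0.729 -0.684  0.859]
 [ 0.     0.     0.     1.   ]] 434.1551237476235
can_mid 0.88 [258.6 277.5] 1975 [0.519 0.28  0.075] [0.526 0.273 0.074] [ 0.442  0.153 -0.003] [0.639 0.323 0.083]
bail 0.84 [277.7 297.2] 218 [ 0.488  0.241 -0.004] [0.457 0.288 0.064] [0.442 0.162 0.   ] [0.536 0.322 0.069]
bail_mid 0.75 [273.7 303.5] 335 [0.483 0.224 0.   ] [0.471 0.259 0.064] [ 0.441  0.154 -0.002] [0.576 0.323 0.079]
grip_a_mid 0.56 [278.6 300.1] 48 [0.447 0.279 0.066] [0.448 0.278 0.066] [0.442 0.23  0.001] [0.487 0.293 0.069]
hook_seat 0.66 [117.5 296.1] 141 [0.062 0.74
[... 1439 characters left out ...]
0.264] [0.713 0.062 0.297]
hook_tip 0.76 [155.2 353.4] 103 [0.713 0.032 0.187] [0.697 0.043 0.283] [0.585 0.028 0.264] [0.713 0.062 0.297]
hook_tip 0.73 [244.1 271.4] 120 [0.452 0.275 0.064] [0.458 0.278 0.065] [ 0.446  0.203 -0.004] [0.535 0.319 0.071]
load_arm 0.54 [158.8 358.1] 224 [0.71  0.012 0.154] [0.688 0.045 0.28 ] [0.585 0.001 0.074] [0.717 0.062 0.297]
tip_rack 0.92 [250.4 354.3] 619 [0.434 0.008 0.051] [0.435 0.015 0.043] [ 0.392 -0.043 -0.004] [0.478 0.064 0.056]
beaker 0.84 [178.8 290. ] 443 [0.666 0.217 0.05 ] [0.67  0.219 0.048] [0.631 0.186 0.   ] [0.723 0.252 0.1  ]
bottle 0.89 [191.7 204.4] 381 [0.611 0.482 0.119] [0.617 0.486 0.092] [0.594 0.465 0.003] [0.655 0.527 0.128]
```

```bash
python3 - <<'E'
import cv2
for n in ['scene','top']:
    a=cv2.imread(f'pics/{n}1.png'); 
    cv2.imwrite(f'pics/{n}1b.png',cv2.resize(a[80:330,130:430] if n=='scene' else a[110:290,180:420],None,fx=2.66 if n=='scene' else 3.3,fy=2.4 if n=='scene' else 3.3)[:600])
E
```

```text
(no output)
```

View pics/scene1.png

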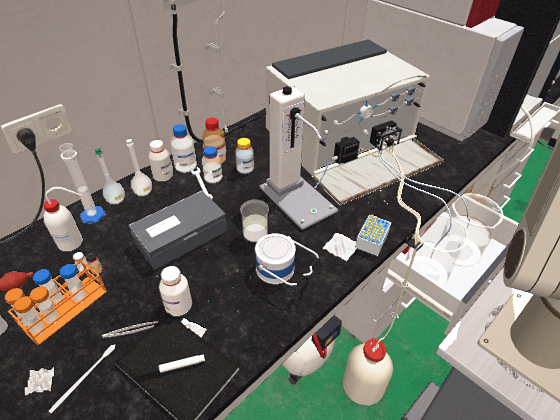

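View pics/scene1b.png

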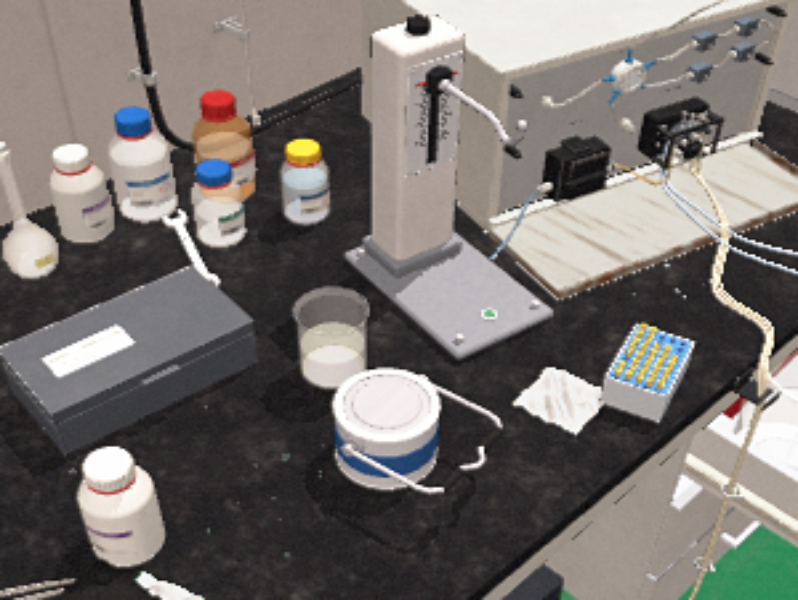

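View pics/top1b.png

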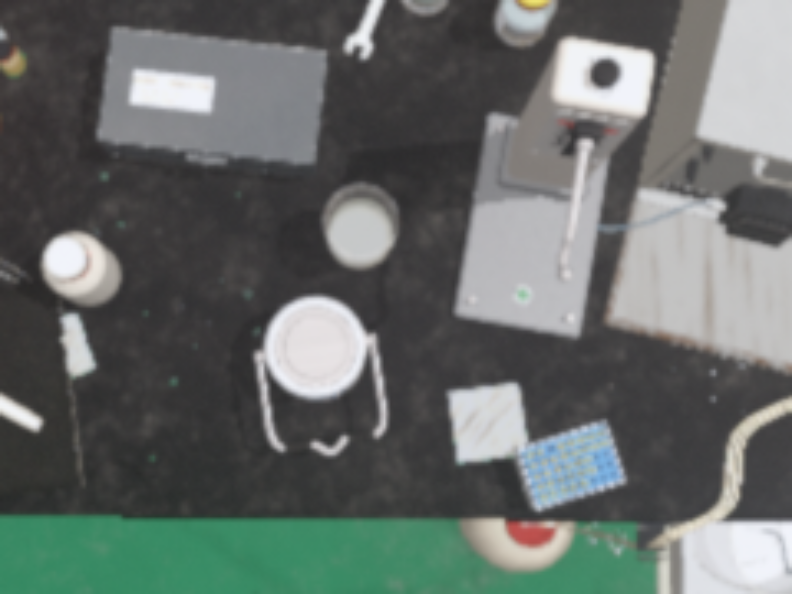

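```bash
python3 - <<'E'
from h import *
np.set_printoptions(precision=3,suppress=True)
for n in ['scene','top']:
    c=bot.camera(n); P=cloud(c,np.ones((420,560),bool))
    # lid
    L=P[(abs(P[:,0]-.54)<.08)&(abs(P[:,1]-.26)<.08)&(P[:,2]>.072)&(P[:,2]<.09)]
    (x,y),r=cv2.minEnclosingCircle(L[:,:2].astype(np.float32)); print(n,'lid',x,y,r,np.median(L[:,2]),len(L))
    B=P[(abs(P[:,0]-.5)<.08)&(abs(P[:,1]-.26)<.09)&(P[:,2]>.05)&(P[:,2]<.08)&(np.hypot(P[:,0]-x,P[:,1]-y)>.056)]
    rect=cv2.minAreaRect(B[:,:2].astype(np.float32)); print('bail rect',rect,np.median(B[:,2]),len(B)); print(cv2.boxPoints(rect))
    f=B[B[:,0]<B[:,0].min()+.012]; print('far',f[np.argsort(f[:,1])][::max(1,len(f)//14)])
    H=P[(P[:,0]>.55)&(P[:,0]<.72)&(P[:,1]>0)&(P[:,1]<.1)&(P[:,2]>.255)&(P[:,2]<.31)]
    o=np.argsort(H[:,0]); print('hook',len(H)); 
    for a in range(570,720,8):
        s=H[(H[:,0]*1000>=a)&(H[:,0]*1000<a+8)]
        if len(s): print(a,len(s),np.median(s,0),s[:,2].min(),s[:,2].max())
    S=P[(abs(P[:,0]-.75)<.09)&(abs(P[:,1]-.03)<.1)&(P[:,2]>.29)&(P[:,2]<.36)]
    print('housing top',cv2.minAreaRect(S[:,:2].astype(np.float32)))
    F=P[(abs(P[:,0]-.68)<.16)&(abs(P[:,1]-.05)<.12)&(P[:,2]>.011)&(P[:,2]<.022)]
    print('foot',cv2.boxPoints(cv2.minAreaRect(F[:,:2].astype(np.float32))))
E
```

```text
scene lid 0.5444432497024536 0.2642494738101959 0.04986998811364174 0.07805067470028959 1011
bail rect ((0.495028018951416, 0.25691306591033936), (0.10731735080480576, 0.12040812522172928), 6.6987199783325195) 0.06415936323205518 295
[[0.435 0.31 ]
 [0.449 0.191]
 [0.555 0.203]
 [0.541 0.323]]
far [[0.454 0.218 0.066]
 [0.453 0.232 0.064]
 [0.447 0.243 0.065]
 [0.444 0.249 0.065]
 [0.448 0.255 0.064]
 [0.447 0.263 0.066]
 [0.448 0.268 0.064]
 [0.454 0.272 0.067]
 [0.446 0.278 0.068]
 [0.451 0.282 0.067]
 [0.444 0.285 0.066]
 [0.45  0.289 0.064]
 [0.448 0.292 0.065]
 [0.446 0.297 0.064]
 [0.448 0.304 0.064]]
hook 563
578 19 [0.584 0.061 0.291] 0.27554505291626963 0.2955971163630746
586 21 [0.59  0.061 0.278] 0.262389343011048 0.2948455147440905
594 9 [0.599 0.059 0.265] 0.2588791330328588 0.2722580836535359
602 9 [0.606 0.057 0.265] 0.2598604180005011 0.2695302519057906
610 17 [0.614 0.054 0.27 ] 0.26549254931231736 0.2778756398017066
618 11 [0.621 0.055 0.277] 0.27181306618799383 0.2803088915687213
626 10 [0.628 0.053 0.279] 0.27485079364151754 0.2821450544126819
634 10 [0.637 0.052 
[... 2181 characters left out ...]
 0.045 0.279] 0.2770922132584517 0.2801496720977148
666 9 [0.669 0.045 0.281] 0.2763753788372061 0.28202541902919354
674 9 [0.677 0.043 0.282] 0.2772765585502426 0.28391134495735315
682 9 [0.686 0.042 0.281] 0.2780662628198671 0.28219476341640126
690 13 [0.694 0.04  0.282] 0.27859013142089384 0.2878491204132714
698 38 [0.702 0.038 0.286] 0.2682252601718993 0.2927076414092056
706 87 [0.711 0.02  0.29 ] 0.25519516969265954 0.3097294057189285
714 66 [0.717 0.051 0.293] 0.2579290144289601 0.309756696868715
housing top ((0.7372263073921204, 0.03216736018657684), (0.07846371084451675, 0.06904906034469604), 79.62687683105469)
foot [[ 0.526 -0.067]
 [ 0.793 -0.068]
 [ 0.794  0.141]
 [ 0.528  0.142]]
```

```bash
cat > fit.py <<'E'
from h import *
from scipy.optimize import least_squares
from scipy.spatial import cKDTree
np.set_printoptions(precision=4,suppress=True)
def seg(a,b): 
    a,b=np.array(a,float),np.array(b,float); n=int(np.linalg.norm(b-a)/.5)+2; return a+(b-a)*np.linspace(0,1,n)[:,None]
M=[(0,-56),(-84,-56),(-92,-48),(-92,-14),(-101,-7),(-101,7),(-92,14),(-92,48),(-84,56),(0,56)]
M=np.vstack([seg(M[i],M[i+1]) for i in range(len(M)-1)])/1000
for n in ['scene','top']:
    c=bot.camera(n); P=cloud(c,np.ones((420,560),bool))
    near=P[(abs(P[:,0]-.5)<.1)&(abs(P[:,1]-.26)<.1)]
    L=near[(near[:,2]>.073)&(near[:,2]<.09)&(near[:,0]>.48)]
    B=near[(near[:,2]>.057)&(near[:,2]<.071)]
    T=cKDTree(M)
    def res(p,split=False):
        cs,sn=np.cos(p[2]),np.sin(p[2]); R=np.array([[cs,-sn],[sn,cs]])
        q=(B[:,:2]-p[:2])@R
        k=np.hypot(q[:,0],q[:,1])>.058
        d=np.where(k,T.query(q)[0],0); d=np.maximum(d-.003,0)
        l=np.maximum(np.hypot(*(L[:,:2]-p[:2]).T)-.048,0)
        return np.r_[d,l*.7]
    s=least_squares(res,[.545,.261,.12],loss='soft_l1',f_scale=.002,x_scale=[.01,.01,.1])
    p=s.x; print(n,p,s.cost,len(B),len(L))
    u=np.array([-np.cos(p[2]),-np.sin(p[2])]);v=np.array([-np.sin(p[2]),np.cos(p[2])])
    print('bailmid',p[:2]+.101*u,'a',p[:2]+.092*u+.031*v,'b',p[:2]+.092*u-.031*v)
E
python3 fit.py
```

```text
scene [0.5442 0.2638 0.1571] 4.529815106156515e-05 447 1000
bailmid [0.4444 0.248 ] a [0.4484 0.28  ] b [0.4582 0.2188]
top [0.5467 0.2623 0.1547] 1.1234992806203677e-05 181 700
bailmid [0.4469 0.2467] a [0.451  0.2788] b [0.4606 0.2175]
```

Call:
{"method": "play_rows", "body": {"plan": [29,-32,0,0,0,0,29,-32,0,0,0,0,29,-32,0,0,0,0,29,-32,0,0,0,0,29,-32,0,0,0,0,29,-32,0,0,0,0,29,-32,0,0,0,0,29,-32,0,0,0,0,29,-32,0,0,0,0,29,-32,0,0,0,0,29,-32,0,0,0,0,29,-32,0,0,0,0,29,-32,0,0,0,0,29,-32,0,0,0,0,29,-32,0,0,0,0,29,-32,0,0,0,0,29,-32,0,0,0,0,29,-32,0,0,0,0], "hand": 35}}

```text
clock: 3.55
eef_pos: [0.4639, 0.2446, 0.243]
tool_rot: [0.973, 0.232, -0.004, -0.015]
ft_force: [-0.1, 0.4, 0.9]
grip_width: 0.0296
```

Call:
{"method": "play_rows", "body": {"plan": [0,0,0,0,0,-0.165,0,0,0,0,0,-0.165,0,0,0,0,0,-0.165,0,0,0,0,0,-0.165,0,0,0,0,0,-0.165,0,0,0,0,0,-0.165,0,0,0,0,0,-0.165,0,0,0,0,0,-0.165,0,0,0,0,0,0]}}

```text
clock: 4.68
eef_pos: [0.4634, 0.2434, 0.243]
tool_rot: [0.627, 0.779, 0.006, -0.014]
ft_force: [-0.2, 0.1, 0.0]
grip_width: 0.03
```

```bash
cat >> h.py <<'E'
from scipy.spatial.transform import Rotation as Ro
def goto(x,y,z,phi=None):
    "print tool-frame delta (mm) to world target, and rotation vec to straight-down phi"
    o=bot.get_obs(); R=Ro.from_quat(o['tool_rot']); d=np.array([x,y,z])-o['eef_pos']
    print('t',round(o['clock'],2),'pos',o['eef_pos'].round(4),'F',o['ft_force'].round(2),'w',round(o['grip_width'],4))
    print('tool delta mm',(R.inv().apply(d)*1000).round(1), 'tx',R.as_matrix()[:,0].round(3),'tz',R.as_matrix()[:,2].round(3))
    if phi is not None:
        T=Ro.from_matrix(np.array([[np.cos(phi),np.sin(phi),0],[np.sin(phi),-np.cos(phi),0],[0,0,-1]]).T.T)
        print('rotvec',(R.inv()*T).as_rotvec().round(4), 'after-turn delta',(T.inv().apply(d)*1000).round(1))
E
python3 - <<'E'
from h import *
goto(.450,.2795,.053,1.726)
print(bot.get_obs()['joint_pos'])
E
```

```text
t 4.67 pos [0.4634 0.2434 0.243 ] F [-0.22  0.11  0.02] w 0.03
tool delta mm [ 32.3  -3.9 191.2] tx [-0.213  0.977  0.03 ] tz [-0.014  0.028 -1.   ]
rotvec [-0.0091 -0.0301  0.0592] after-turn delta [ 37.7  -7.7 190. ]
[0.46614452 0.28712642 0.0686953  1.35276736 0.03146266 1.82249978]
```

Call:
{"method": "play_rows", "body": {"plan": [0,0,0,-0.009,-0.03,0.059,9,-2,12,0,0,0,9,-2,12,0,0,0,10,-2,12,0,0,0,10,-2,12,0,0,0,0,0,12,0,0,0,0,0,12,0,0,0,0,0,12,0,0,0,0,0,12,0,0,0,0,0,12,0,0,0,0,0,0,0,0,0]}}

```text
clock: 6.05
eef_pos: [0.4489, 0.2792, 0.1338]
tool_rot: [0.649, 0.76, -0.001, -0.0]
ft_force: [-0.7, -0.4, 0.2]
grip_width: 0.0298
```

```bash
python3 - <<'E'
from h import *
goto(.450,.2795,.053,1.726)
c=snap('wrist','w1.png'); print(c['cam_to_world'].round(3))
for q in ['grip_a_mid','bail_mid','bail']:
    for d in bot.outline_of(q,'wrist')[:3]: print(q,d['p'],d['point'],np.median(cloud(c,d['mask']),0))
E
```

```text
t 6.05 pos [0.4489 0.2792 0.1338] F [-0.75 -0.36  0.16] w 0.0298
tool delta mm [ 0.2  1.4 80.8] tx [-0.156  0.988 -0.001] tz [-0.002 -0.001 -1.   ]
rotvec [-0.0022  0.0008  0.0019] after-turn delta [ 0.1  1.2 80.8]
[[ 0.987  0.151  0.045  0.436]
 [ 0.158 -0.942 -0.297  0.355]
 [-0.003  0.3   -0.954  0.266]
 [ 0.     0.     0.     1.   ]]
grip_a_mid 0.83 [227.3, 276.5] [0.44744597 0.28184526 0.06541679]
bail_mid 0.63 [224.9, 281.9] [0.45800004 0.28366671 0.06375627]
bail 0.88 [220.8, 282.7] [0.45837437 0.28543892 0.06379021]
```

View pics/w1.png

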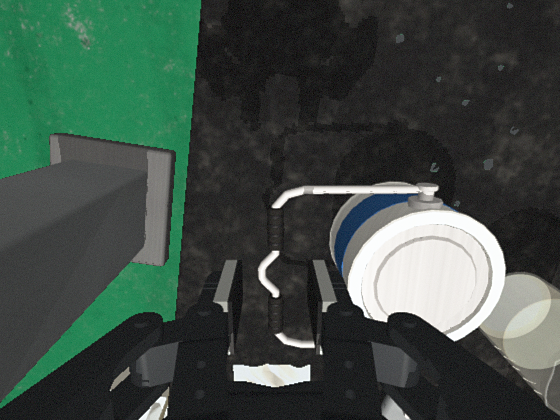

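Call:
{"method": "play_rows", "body": {"plan": [1,0,10,0,0,0,0,0,10,0,0,0,0,0,10,0,0,0,0,0,10,0,0,0,0,0,10,0,0,0,0,0,10,0,0,0,0,0,10,0,0,0,0,0,8,0,0,0,0,0,3,0,0,0,0,0,0,0,0,0]}}

```text
clock: 7.5
eef_pos: [0.4494, 0.2807, 0.0539]
tool_rot: [0.649, 0.76, -0.0, -0.0]
ft_force: [0.4, 0.1, 1.0]
grip_width: 0.0295
```

```bash
python3 - <<'E'
from h import *
goto(.449,.2805,.053,1.726)
c=snap('wrist','w2.png')
c=snap('scene','s2.png')
a=cv2.imread('pics/s2.png'); cv2.imwrite('pics/s2b.png',cv2.resize(a[200:340,200:390],None,fx=4,fy=4))
E
```

```text
t 7.5 pos [0.4494 0.2807 0.0539] F [0.41 0.11 1.  ] w 0.0295
tool delta mm [-0.2 -0.4  0.9] tx [-0.157  0.988  0.   ] tz [-0.  0. -1.]
rotvec [-0.0002 -0.0001  0.0021] after-turn delta [-0.2 -0.4  0.9]
```

View pics/w2.png

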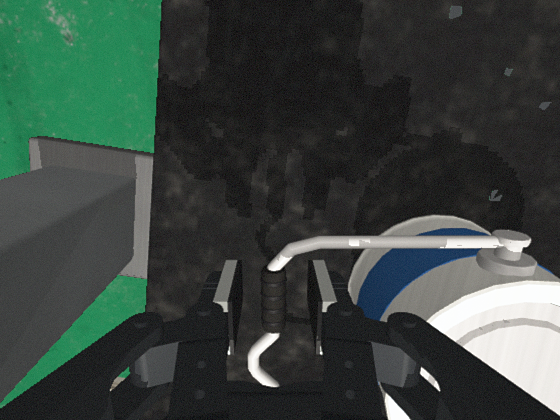

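View pics/s2b.png

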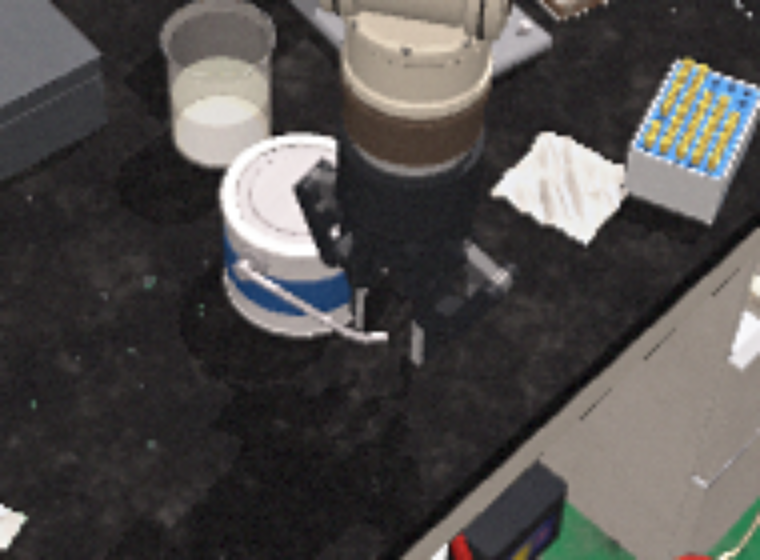

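Call:
{"method": "play_rows", "body": {"plan": [0,0,0,0,0,0,0,0,0,0,0,0,0,0,0,0,0,0,0,0,0,0,0,0,0,0,0,0,0,0], "hand": 0}}

```text
clock: 8.22
eef_pos: [0.4493, 0.2809, 0.0542]
tool_rot: [0.649, 0.761, 0.0, -0.0]
ft_force: [-0.9, 1.9, 2.4]
grip_width: 0.0083
```

```bash
python3 - <<'E'
from h import *
goto(.449,.2805,.053,1.726)
c=snap('wrist','w3.png')
E
```

```text
t 8.22 pos [0.4493 0.2809 0.0542] F [-0.9   1.95  2.4 ] w 0.0083
tool delta mm [-0.3 -0.3  1.2] tx [-0.157  0.988  0.   ] tz [-0.  0. -1.]
rotvec [-0.0001 -0.0005  0.0022] after-turn delta [-0.3 -0.3  1.2]
```

View pics/w3.png

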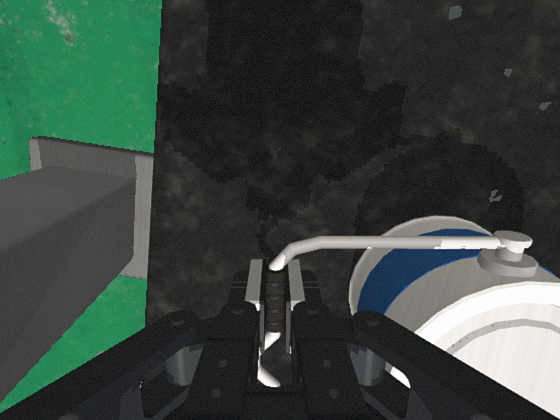

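Call:
{"method": "play_rows", "body": {"plan": [0,0.4,-8,0,0,0,0,1,-8,0,0,0,0,1.7,-7.8,0,0,0,0,2.4,-7.7,0,0,0,0,3.1,-7.4,0,0,0,0,3.7,-7.1,0,0,0,0,4.3,-6.8,0,0,0,0,4.9,-6.4,0,0,0,0,5.4,-5.9,0,0,0]}}

```text
clock: 9.4
eef_pos: [0.4763, 0.285, 0.1196]
tool_rot: [0.649, 0.76, 0.0, -0.0]
ft_force: [0.6, -0.1, -0.5]
grip_width: 0.0079
```

```bash
python3 - <<'E'
from h import *
goto(.449,.2805,.053,1.726)
c=snap('wrist','w4.png')
E
```

```text
t 9.4 pos [0.4763 0.285  0.1196] F [ 0.58 -0.14 -0.54] w 0.0079
tool delta mm [ -0.2 -27.7  66.6] tx [-0.157  0.988  0.   ] tz [-0.  0. -1.]
rotvec [-0.     -0.0002  0.0022] after-turn delta [ -0.3 -27.7  66.6]
```

View pics/w4.png

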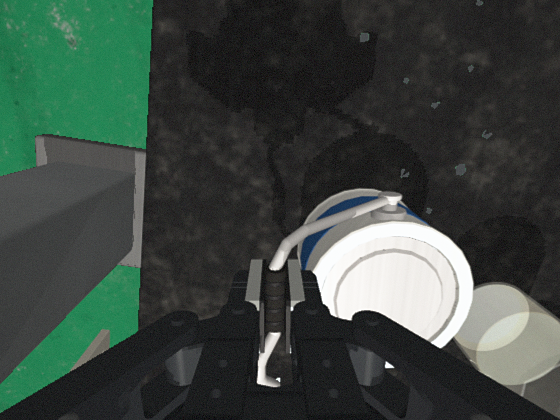

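Bail swings cleanly with low force; continuing the arc.

Call:
{"method": "play_rows", "body": {"plan": [0,5.9,-5.4,0,0,0,0,6.4,-4.9,0,0,0,0,6.8,-4.3,0,0,0,0,7.1,-3.7,0,0,0,0,7.4,-3.1,0,0,0,0,7.7,-2.4,0,0,0,0,7.8,-1.7,0,0,0,0,8,-1,0,0,0,0,8,-0.4,0,0,0,0,0,0,0,0,0,0,0,0,0,0,0,0,0,0,0,0,0]}}

```text
clock: 10.95
eef_pos: [0.5407, 0.2954, 0.1466]
tool_rot: [0.649, 0.76, 0.001, 0.0]
ft_force: [0.6, 1.3, 5.5]
grip_width: 0.0082
```

```bash
python3 - <<'E'
from h import *
goto(.540,.2945,.145,1.726)
c=snap('wrist','w5.png')
c=snap('scene','s5.png')
a=cv2.imread('pics/s5.png'); cv2.imwrite('pics/s5b.png',cv2.resize(a[180:320,190:380],None,fx=4,fy=4))
E
```

```text
t 10.95 pos [0.5407 0.2954 0.1466] F [0.6  1.31 5.48] w 0.0082
tool delta mm [-0.8 -0.9  1.6] tx [-0.157  0.988  0.001] tz [ 0.001  0.001 -1.   ]
rotvec [ 0.0012 -0.0007  0.0021] after-turn delta [-0.8 -0.9  1.6]
```

View pics/w5.png

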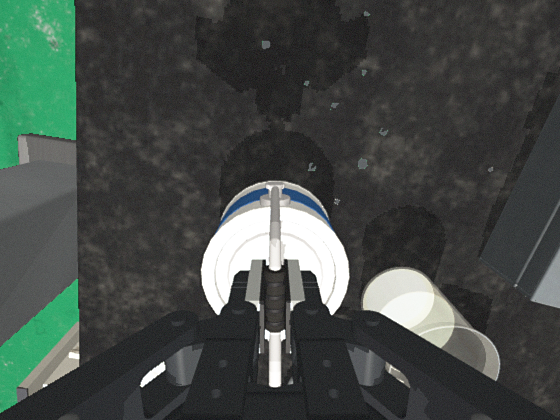

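View pics/s5b.png

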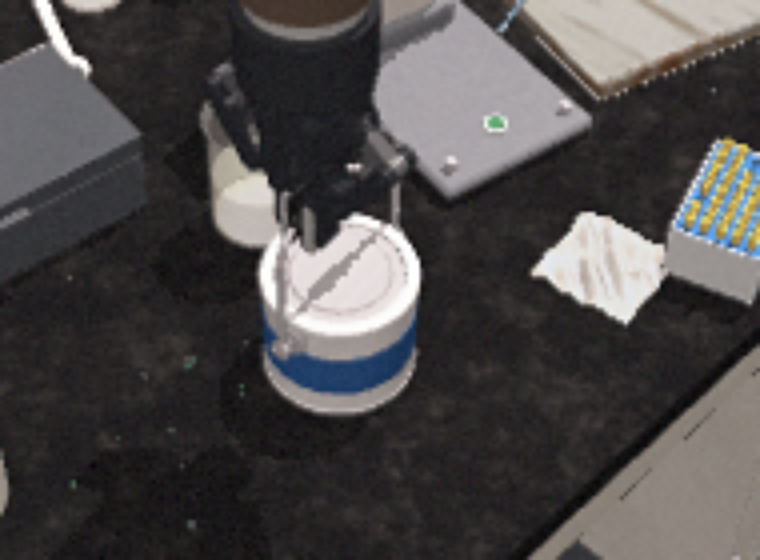

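Call:
{"method": "play_rows", "body": {"plan": [0,0,-2,0,0,0,0,0,-3,0,0,0,0,0,-5,0,0,0,0,0,-6,0,0,0,0,0,-6,0,0,0,0,0,-6,0,0,0,0,0,-6,0,0,0,0,0,-5,0,0,0,0,0,-3,0,0,0,0,0,0,0,0,0,0,0,0,0,0,0]}}

```text
clock: 12.42
eef_pos: [0.5401, 0.2951, 0.1878]
tool_rot: [0.649, 0.76, -0.0, -0.0]
ft_force: [0.1, -0.6, -0.6]
grip_width: 0.0081
```

```bash
python3 - <<'E'
from h import *
goto(.540,.2945,.305,1.726)
c=snap('wrist','w6.png')
c=snap('scene','s6.png')
a=cv2.imread('pics/s6.png'); cv2.imwrite('pics/s6b.png',cv2.resize(a[150:290,190:380],None,fx=4,fy=4))
E
```

```text
t 12.43 pos [0.5401 0.2951 0.1878] F [ 0.13 -0.61 -0.57] w 0.0081
tool delta mm [  -0.6   -0.3 -117.2] tx [-0.157  0.988  0.   ] tz [-0. -0. -1.]
rotvec [-0.0005 -0.      0.0021] after-turn delta [  -0.6   -0.2 -117.2]
```

View pics/w6.png

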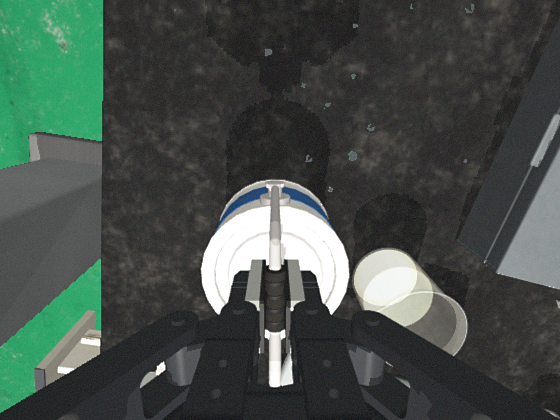

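View pics/s6b.png

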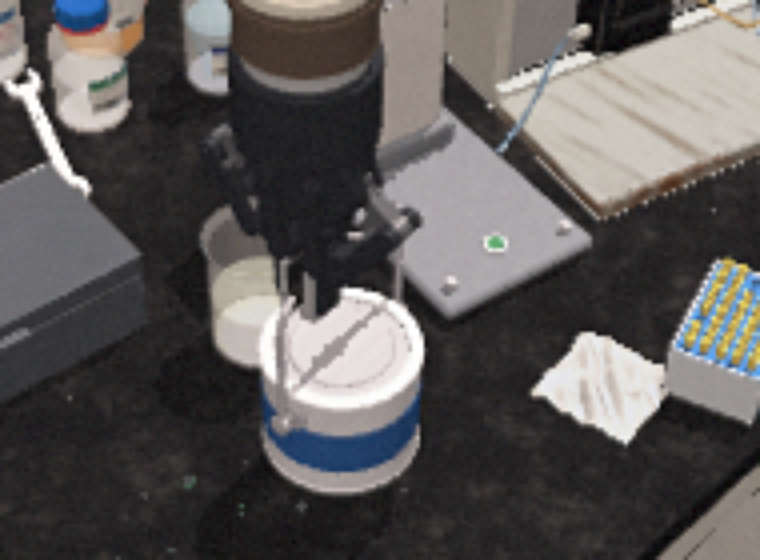

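Call:
{"method": "play_rows", "body": {"plan": [0,0,-3,0,0,0.01,0,0,-5,0,0,0.02,0,0,-7,0,0,0.02,0,0,-7,0,0,0.02,0,0,-7,0,0,0.02,0,0,-7,0,0,0.02,0,0,-7,0,0,0.02,0,0,-7,0,0,0.02,0,0,-7,0,0,0.02,0,0,-7,0,0,0.02,0,0,-7,0,0,0.02,0,0,-7,0,0,0.02,0,0,-7,0,0,0.02,0,0,-7,0,0,0.02,0,0,-7,0,0,0.02,0,0,-7,0,0,0.02,0,0,-6,0,0,0.02,0,0,-4,0,0,0.01,0,0,-2,0,0,0.003]}}

```text
clock: 14.9
eef_pos: [0.5403, 0.2952, 0.3063]
tool_rot: [0.77, 0.638, 0.0, -0.0]
ft_force: [-0.4, -0.3, -1.0]
grip_width: 0.0079
```

```bash
python3 - <<'E'
from h import *
goto(.5505,.0983,.305,1.393)
print(bot.get_obs()['joint_pos'])
E
```

```text
t 14.9 pos [0.5403 0.2952 0.3063] F [-0.43 -0.34 -1.03] w 0.0079
tool delta mm [-191.6   46.4    1.3] tx [0.185 0.983 0.   ] tz [ 0.  0. -1.]
rotvec [ 0.0001 -0.0003 -0.0081] after-turn delta [-192.    44.9    1.3]
[4.99918080e-01 4.72766484e-01 5.04315199e-01 1.60211142e+00
 2.02985039e-04 2.25661494e+00]
```

Move sideways with smooth speed-up and slow-down.

Call:
{"method": "play_rows", "body": {"plan": [-3,0.7,0,0,0,-0.008,-6,1.4,0,0,0,0,-9,2.1,0,0,0,0,-11,2.6,0,0,0,0,-12,2.8,0,0,0,0,-12,2.8,0,0,0,0,-12,2.8,0,0,0,0,-12,2.8,0,0,0,0,-12,2.8,0,0,0,0,-12,2.8,0,0,0,0,-12,2.8,0,0,0,0,-12,2.8,0,0,0,0,-12,2.8,0,0,0,0,-12,2.8,0,0,0,0,-12,2.8,0,0,0,0,-11,2.6,0,0,0,0,-9,2.1,0,0,0,0,-6,1.4,0,0,0,0,-4,1,0,0,0,0,-1,0.7,0,0,0,0]}}

```text
clock: 17.4
eef_pos: [0.551, 0.098, 0.306]
tool_rot: [0.767, 0.642, 0.0, -0.0]
ft_force: [0.1, -0.3, -0.5]
grip_width: 0.0078
```

Call:
{"method": "play_rows", "body": {"plan": [0,0,0,0,0,0,0,0,0,0,0,0,0,0,0,0,0,0,0,0,0,0,0,0]}}

```text
clock: 17.9
eef_pos: [0.551, 0.0983, 0.306]
tool_rot: [0.767, 0.642, 0.0, -0.0]
ft_force: [-1.0, -0.1, -1.6]
grip_width: 0.0077
```

```bash
python3 - <<'E'
from h import *
goto(.5505,.0983,.305,1.393)
for n in ['wrist','scene','top']: 
    c=snap(n,n[0]+'7.png')
    if n!='wrist': P=cloud(c,np.ones((420,560),bool)); np.save('P_'+n,P)
    for q in ['bail_mid','hook_seat','hook_tip','can_mid']:
        for d in bot.outline_of(q,n)[:2]: print(n,q,round(d['p'],2),np.round(d['point']),np.median(cloud(c,d['mask']),0).round(3))
a=cv2.imread('pics/s7.png'); cv2.imwrite('pics/s7b.png',cv2.resize(a[60:260,220:420],None,fx=3,fy=3))
a=cv2.imread('pics/t7.png'); cv2.imwrite('pics/t7b.png',cv2.resize(a[110:260,250:450],None,fx=4,fy=4))
E
```

```text
t 17.9 pos [0.551  0.0983 0.306 ] F [-1.02 -0.05 -1.57] w 0.0077
tool delta mm [-0.1 -0.5  1. ] tx [0.176 0.984 0.   ] tz [-0.  0. -1.]
rotvec [-0.0001 -0.0002  0.0004] after-turn delta [-0.1 -0.5  1. ]
wrist bail_mid 0.92 [291. 277.] [0.551 0.105 0.316]
wrist hook_seat 0.58 [307. 464.] [0.645 0.052 0.278]
wrist hook_tip 0.88 [307. 460.] [0.646 0.051 0.278]
wrist hook_tip 0.71 [242. 190.] [0.427 0.034 0.042]
wrist can_mid 0.8 [248. 274.] [0.551 0.094 0.237]
scene bail_mid 0.48 [127. 351.] [0.538 0.039 0.312]
scene hook_seat 0.68 [221. 254.] [0.658 0.224 0.061]
scene hook_seat 0.55 [120. 297.] [0.689 0.048 0.279]
scene hook_tip 0.56 [115. 298.] [0.697 0.045 0.28 ]
scene can_mid 0.89 [169. 335.] [0.534 0.086 0.233]
top bail_mid 0.63 [151. 354.] [0.705 0.041 0.288]
top hook_seat 0.52 [147. 358.] [0.704 0.041 0.288]
top can_mid 0.69 [218. 328.] [0.532 0.107 0.236]
```

View pics/w7.png

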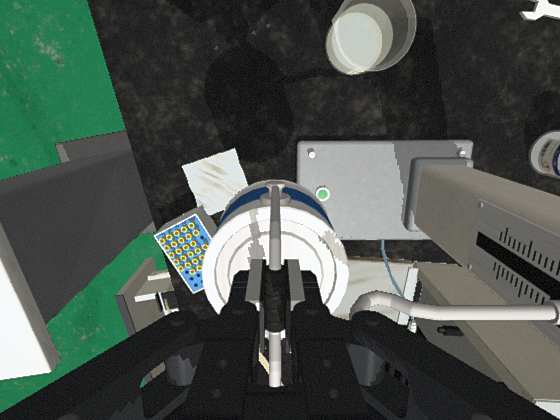

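View pics/s7b.png

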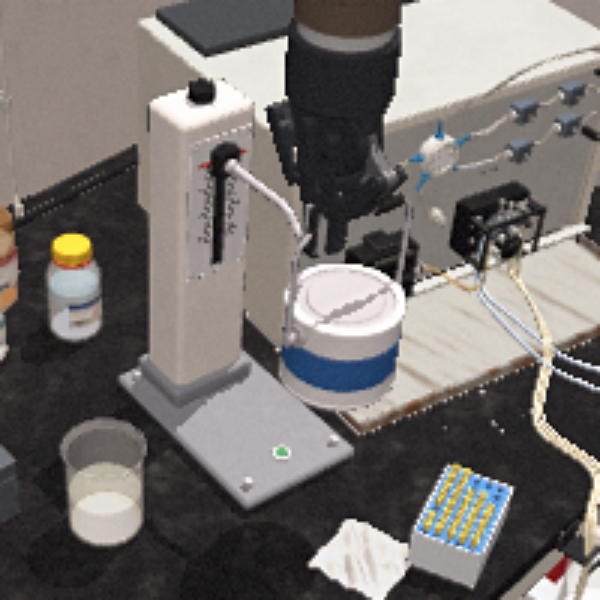

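View pics/t7b.png

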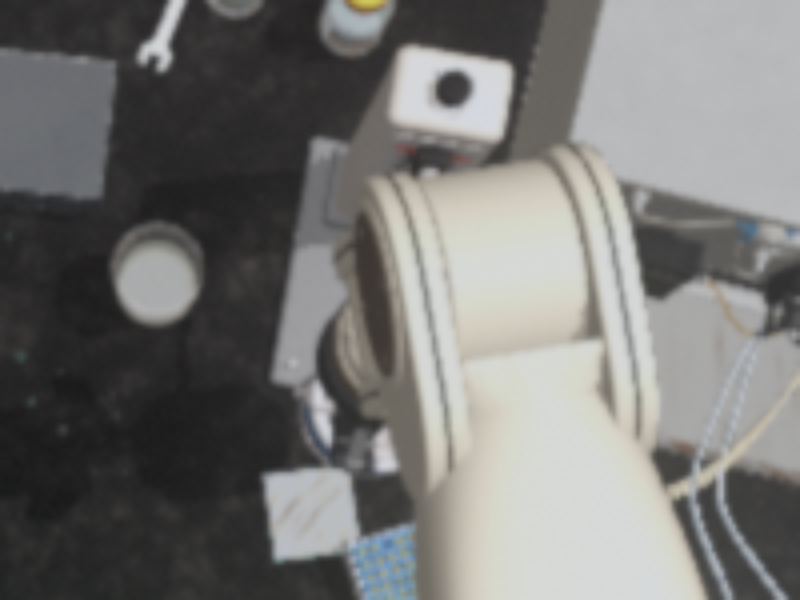

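```bash
cat > lid.py <<'E'
from h import *
from scipy.optimize import least_squares
np.set_printoptions(precision=4,suppress=True)
def lid(P,c0,zlo,zhi):
    L=P[(np.hypot(P[:,0]-c0[0],P[:,1]-c0[1])<.075)&(P[:,2]>zlo)&(P[:,2]<zhi)]
    zm=np.median(L[:,2]); L=L[abs(L[:,2]-zm)<.004]
    A=np.c_[L[:,:2],np.ones(len(L))]; pl=np.linalg.lstsq(A,L[:,2],rcond=None)[0]
    r=lambda p: np.maximum(np.hypot(*(L[:,:2]-p).T)-.048,0)
    h=cv2.convexHull(L[:,:2].astype(np.float32))[:,0]
    f=least_squares(lambda p:np.hypot(*(h-p).T)-.047,c0,loss='soft_l1',f_scale=.001).x
    return zm,f,pl,len(L)
E
python3 - <<'E'
from lid import *
P=np.load('P_scene.npy'); print(lid(P,[.5455,.068],.225,.25))
c=bot.camera('wrist'); P=cloud(c,np.ones((420,560),bool)); print(lid(P,[.5455,.068],.225,.25))
P=np.load('P_scene.npy')
T=P[(abs(P[:,0]-.56)<.06)&(abs(P[:,1]-.06)<.08)&(P[:,2]>.255)&(P[:,2]<.33)]
c=bot.camera('scene'); r=c['range_z']; 
E
```

```text
(np.float64(0.2372649150407089), array([0.5446, 0.0677]), array([-0.0045,  0.0064,  0.2393]), 806)
(np.float64(0.23686310566975355), array([0.545 , 0.0694]), array([-0.0049,  0.0082,  0.2386]), 8394)
```

Call:
{"method": "play_rows", "body": {"plan": [0,2,0,0,0,0,0,3,0,0,0,0,0,4,0,0,0,0,0,5,0,0,0,0,0,5,0,0,0,0,0,5,0,0,0,0,0,5,0,0,0,0,0,5,0,0,0,0,0,5,0,0,0,0,0,5,0,0,0,0,0,5,0,0,0,0,0,4,0,0,0,0,0,3,0,0,0,0,0,2,0,0,0,0,0,0,0,0,0,0,0,0,0,0,0,0]}}

```text
clock: 20.75
eef_pos: [0.608, 0.0879, 0.3061]
tool_rot: [0.767, 0.642, 0.0, -0.0]
ft_force: [0.8, 0.9, -2.2]
grip_width: 0.0079
```

```bash
python3 - <<'E'
from lid import *
goto(.6075,.088,.25,1.393)
for n in ['wrist','scene']: 
    c=snap(n,n[0]+'8.png'); P=cloud(c,np.ones((420,560),bool)); np.save('P8_'+n,P); print(lid(P,[.602,.0575],.225,.25))
a=cv2.imread('pics/s8.png'); cv2.imwrite('pics/s8b.png',cv2.resize(a[70:220,230:380],None,fx=4,fy=4))
E
```

```text
t 20.75 pos [0.608  0.0879 0.3061] F [ 0.78  0.95 -2.23] w 0.0079
tool delta mm [-0.  -0.5 56.1] tx [0.177 0.984 0.   ] tz [-0.  0. -1.]
rotvec [-0.0002 -0.0002  0.0002] after-turn delta [-0.  -0.5 56.1]
(np.float64(0.23688272713624814), array([0.6024, 0.0593]), array([0.0001, 0.0079, 0.236 ]), 8322)
(np.float64(0.23712793392432024), array([0.602 , 0.0568]), array([0.0004, 0.0013, 0.237 ]), 710)
```

View pics/w8.png

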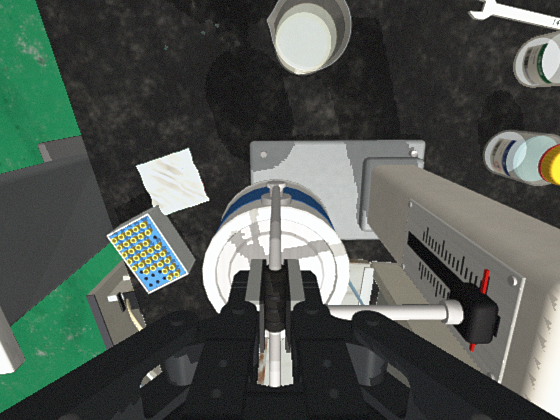

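View pics/s8b.png

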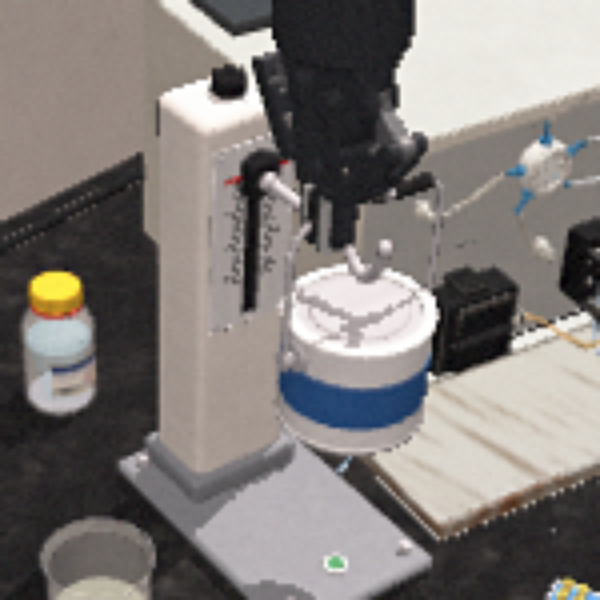

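```bash
python3 - <<'E'
from h import *
P=np.load('P8_scene.npy'); 
H=P[(abs(P[:,0]-.59)<.03)&(abs(P[:,1]-.058)<.025)&(P[:,2]>.256)&(P[:,2]<.30)]
print(len(H)); 
for a in range(560,625,6):
    s=H[(H[:,0]*1000>=a)&(H[:,0]*1000<a+6)]
    if len(s): print(a,len(s),np.median(s,0).round(4),s[:,2].min().round(3),s[:,2].max().round(3))
E
```

```text
75
578 7 [0.5827 0.059  0.2914] 0.289 0.293
584 23 [0.5856 0.0606 0.2841] 0.268 0.296
590 12 [0.5916 0.0608 0.272 ] 0.263 0.292
596 6 [0.5975 0.0602 0.2664] 0.262 0.297
602 9 [0.6051 0.0571 0.2634] 0.258 0.267
608 11 [0.6113 0.0561 0.2678] 0.263 0.274
614 7 [0.6153 0.0554 0.2731] 0.267 0.275
```

Call:
{"method": "play_rows", "body": {"plan": [0,0,2,0,0,0,0,0,3,0,0,0,0,0,4,0,0,0,0,0,4,0,0,0,0,0,4,0,0,0,0,0,4,0,0,0,0,0,4,0,0,0,0,0,4,0,0,0,0,0,4,0,0,0,0,0,3,0,0,0,0,0,2,0,0,0,0,0,1,0,0,0,0,0,0,0,0,0]}}

```text
clock: 22.48
eef_pos: [0.6081, 0.0879, 0.2671]
tool_rot: [0.767, 0.642, 0.0, -0.0]
ft_force: [-0.2, 0.7, -1.5]
grip_width: 0.0079
```

```bash
python3 - <<'E'
from lid import *
goto(.6075,.088,.25,1.393)
for n in ['wrist','scene']: 
    c=snap(n,n[0]+'9.png'); P=cloud(c,np.ones((420,560),bool)); np.save('P9_'+n,P); print(lid(P,[.602,.0575],.185,.212))
P=np.load('P9_scene.npy'); 
H=P[(abs(P[:,0]-.59)<.03)&(abs(P[:,1]-.058)<.02)&(P[:,2]>.25)&(P[:,2]<.31)]
for a in range(560,625,6):
    s=H[(H[:,0]*1000>=a)&(H[:,0]*1000<a+6)]
    if len(s): print(a,len(s),np.median(s,0).round(4),s[:,2].min().round(3),s[:,2].max().round(3))
a=cv2.imread('pics/s9.png'); cv2.imwrite('pics/s9b.png',cv2.resize(a[90:220,240:370],None,fx=4.6,fy=4.6,interpolation=cv2.INTER_CUBIC))
E
```

```text
t 22.48 pos [0.6081 0.0879 0.2671] F [-0.23  0.72 -1.5 ] w 0.0079
tool delta mm [-0.  -0.6 17.1] tx [0.177 0.984 0.   ] tz [-0.  0. -1.]
rotvec [-0.     -0.0002  0.0001] after-turn delta [-0.  -0.6 17.1]
(np.float64(0.19783518574747957), array([0.6024, 0.0602]), array([-0.0053,  0.0084,  0.2002]), 8361)
(np.float64(0.1982125204313404), array([0.6021, 0.0576]), array([-0.0028,  0.0013,  0.2   ]), 715)
578 8 [0.583  0.0598 0.2924] 0.286 0.294
584 16 [0.5865 0.0599 0.279 ] 0.269 0.29
590 9 [0.5923 0.0599 0.2686] 0.263 0.276
596 8 [0.5997 0.0587 0.2655] 0.26 0.27
602 6 [0.6056 0.0568 0.265 ] 0.261 0.267
608 3 [0.6092 0.0572 0.2625] 0.261 0.267
```

View pics/s9b.png

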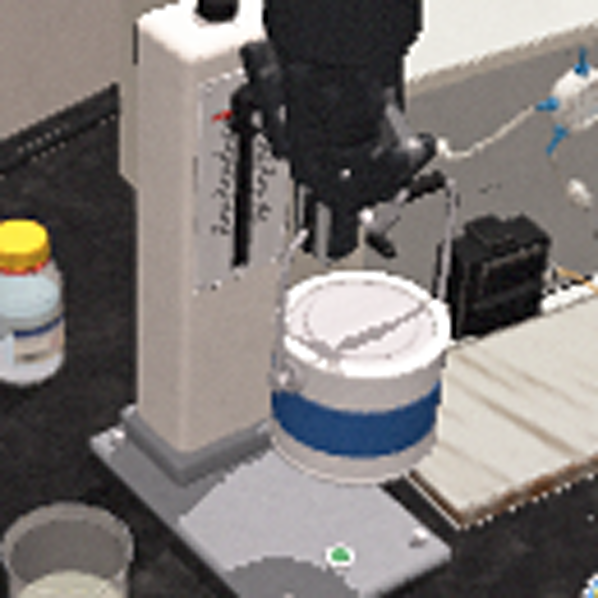

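View pics/w9.png

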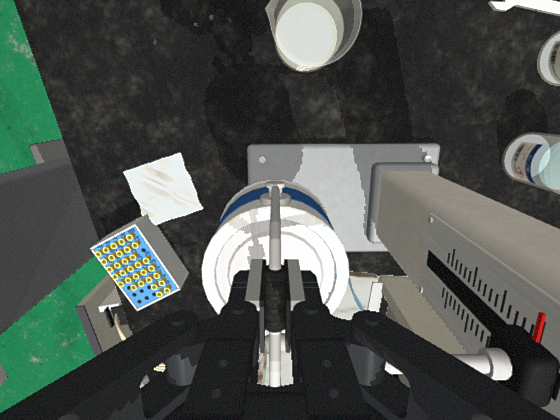

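Call:
{"method": "play_rows", "body": {"plan": [0,0,2,0,0,0,0,0,2,0,0,0,0,0,2,0,0,0,0,0,2,0,0,0,0,0,2,0,0,0,0,0,2,0,0,0,0,0,2,0,0,0,0,0,2,0,0,0,0,0,2,0,0,0,0,0,2,0,0,0,0,0,2,0,0,0,0,0,2,0,0,0,0,0,2,0,0,0,0,0,0,0,0,0]}}

```text
clock: 24.32
eef_pos: [0.6081, 0.0879, 0.2409]
tool_rot: [0.767, 0.642, 0.0, -0.0]
ft_force: [-0.4, 0.9, -0.1]
grip_width: 0.0078
```

```bash
cat > chk.py <<'E'
import sys
from lid import *
k=sys.argv[1]
F=[]
goto(.6075,.088,.25,1.393)
for n in ['wrist','scene']: 
    c=snap(n,n[0]+k+'.png'); F.append(bot.get_obs()['ft_force'][2]); P=cloud(c,np.ones((420,560),bool)); z=bot.get_obs()['eef_pos'][2]-.0693
    print(n,lid(P,[.602,.0575],z-.022,z+.022))
H=P[(abs(P[:,0]-.60)<.03)&(abs(P[:,1]-.058)<.018)&(P[:,2]>.16)&(P[:,2]<.31)]
H=H[H[:,2]>z+.015]
for a in range(570,630,6):
    s=H[(H[:,0]*1000>=a)&(H[:,0]*1000<a+6)]
    if len(s): print(a,len(s),np.median(s,0).round(4),s[:,2].min().round(3),s[:,2].max().round(3))
R=P[(P[:,0]>.635)&(P[:,0]<.68)&(abs(P[:,1]-.047)<.012)&(P[:,2]>.17)&(P[:,2]<.30)]
print('rod z',np.median(R[:,2]) if len(R) else None,len(R), 'Fz',F)
a=cv2.imread('pics/s'+k+'.png'); cv2.imwrite('pics/s'+k+'b.png',cv2.resize(a[90:220,240:370],None,fx=4.6,fy=4.6,interpolation=cv2.INTER_CUBIC))
E
python3 chk.py 10
```

```text
t 24.32 pos [0.6081 0.0879 0.2409] F [-0.42  0.9  -0.13] w 0.0078
tool delta mm [ 0.  -0.6 -9.1] tx [0.177 0.984 0.   ] tz [-0.  0. -1.]
rotvec [-0.0002 -0.0002  0.0001] after-turn delta [ 0.  -0.6 -9.1]
wrist (np.float64(0.17163305602477166), array([0.6013, 0.059 ]), array([-0.0145,  0.0047,  0.18  ]), 8348)
scene (np.float64(0.17188340526845103), array([0.6012, 0.0568]), array([-0.0101,  0.0024,  0.1782]), 701)
588 3 [0.5915 0.0605 0.2544] 0.252 0.257
594 2 [0.5973 0.0511 0.2491] 0.249 0.25
rod z 0.17213585387999075 27 Fz [np.float64(-0.25342163082978036), np.float64(-0.13143826039818007)]
```

View pics/w10.png

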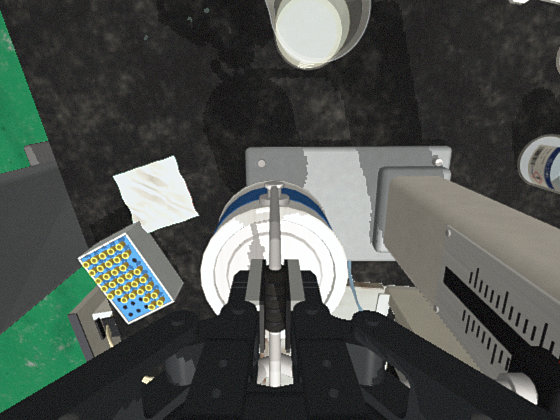

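View pics/s10b.png

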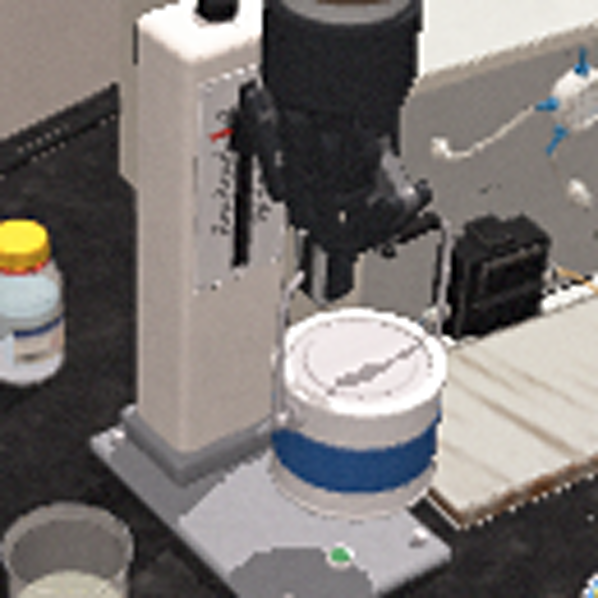

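```bash
cat > favg.py <<'E'
from h import *
F=[];T=[]
for i in range(16):
    bot.camera('wrist'); o=bot.get_obs(); F.append(o['ft_force']); T.append(o['ft_torque'])
F=np.array(F);T=np.array(T); print(o['clock'],'F',F.mean(0).round(3),F.std(0).round(3),'T',T.mean(0).round(4),T.std(0).round(4)); print(F[:,2].round(2), o['eef_pos'].round(4))
E
python3 favg.py
```

```text
25.225 F [-0.133  0.184 -0.569] [0.451 0.454 0.498] T [ 0.0034 -0.0002 -0.0111] [0.0295 0.0387 0.0217]
[-0.29 -0.83 -0.97 -0.85 -0.28 -0.49 -0.24 -0.72 -0.87 -1.72  0.08  0.25
 -0.9   0.11 -0.34 -1.04] [0.6081 0.0879 0.241 ]
```

Call:
{"method": "play_rows", "body": {"plan": [0,0,1,0,0,0,0,0,2,0,0,0,0,0,2,0,0,0,0,0,2,0,0,0,0,0,1,0,0,0,0,0,0,0,0,0]}}

```text
clock: 25.98
eef_pos: [0.6081, 0.0879, 0.233]
tool_rot: [0.767, 0.642, 0.0, -0.0]
ft_force: [-0.3, 0.6, -0.6]
grip_width: 0.0079
```

```bash
python3 favg.py; python3 chk.py 11
```

```text
26.775 F [ 0.09  -0.194 -0.019] [0.451 0.512 0.317] T [-0.0011 -0.0194  0.0082] [0.0351 0.0329 0.0231]
[-0.01  0.04  0.02  0.08  0.04  0.3  -0.16 -0.86  0.54 -0.05 -0.07 -0.21
 -0.24  0.15 -0.33  0.46] [0.6081 0.0879 0.233 ]
t 26.77 pos [0.6081 0.0879 0.233 ] F [0.12 0.37 0.46] w 0.0079
tool delta mm [  0.   -0.6 -17. ] tx [0.177 0.984 0.   ] tz [-0.  0. -1.]
rotvec [-0.0001 -0.0002  0.0001] after-turn delta [  0.   -0.6 -17. ]
wrist (np.float64(0.16367838548926095), array([0.6003, 0.0588]), array([-0.0267,  0.0049,  0.1795]), 8337)
scene (np.float64(0.16401961270184973), array([0.6   , 0.0566]), array([-0.0176,  0.004 ,  0.1748]), 686)
582 2 [0.5872 0.0658 0.2753] 0.254 0.297
588 3 [0.5918 0.0571 0.2465] 0.246 0.249
rod z 0.25613542015131086 1 Fz [np.float64(-0.33549256552796863), np.float64(-0.43691083484155036)]
```

View pics/w11.png

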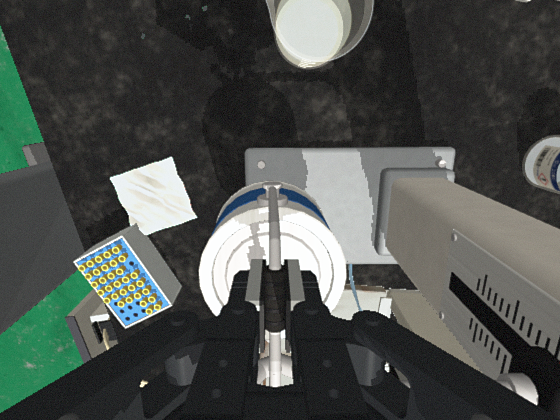

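View pics/s11b.png

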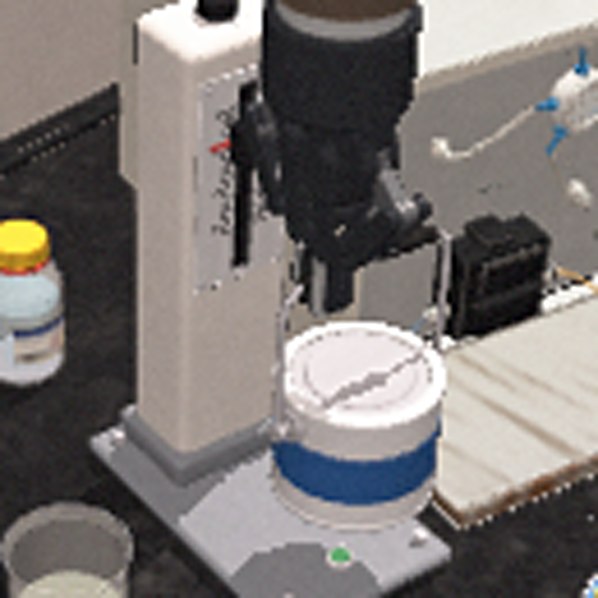

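Call:
{"method": "play_rows", "body": {"plan": [0,0,0.5,0,0,0,0,0,1,0,0,0,0,0,0.5,0,0,0,0,0,0,0,0,0]}}

```text
clock: 27.38
eef_pos: [0.6081, 0.0879, 0.231]
tool_rot: [0.767, 0.642, 0.0, -0.0]
ft_force: [0.7, 0.1, -0.5]
grip_width: 0.0081
```

```bash
python3 favg.py;python3 favg.py
```

```text
28.175 F [-0.083  0.041  0.331] [0.537 0.722 0.48 ] T [-0.0171 -0.0132  0.0003] [0.0313 0.0306 0.025 ]
[-0.94  0.56  1.34  0.15  0.37  0.04  0.54  0.32 -0.12  0.6   0.78  0.07
  0.57  0.33 -0.01  0.68] [0.6081 0.0879 0.2311]
28.975 F [ 0.02  -0.178  0.12 ] [0.572 0.457 0.502] T [-0.0172 -0.0058 -0.0024] [0.0344 0.021  0.0314]
[ 1.03 -0.11 -0.99 -0.44  0.34  0.18  0.48  0.71 -0.18  0.04  0.36 -0.23
  0.25 -0.32 -0.07  0.87] [0.6081 0.0879 0.2311]
```

Call:
{"method": "play_rows", "body": {"plan": [0,0,0,0,0,0,0,0,0,0,0,0], "hand": 9.2}}

```text
clock: 29.22
eef_pos: [0.6081, 0.0879, 0.231]
tool_rot: [0.767, 0.642, 0.0, -0.0]
ft_force: [0.6, 0.6, 0.1]
grip_width: 0.0081
```

Call:
{"method": "play_rows", "body": {"plan": [0,0,0,0,0,0,0,0,0,0,0,0], "hand": 10}}

```text
clock: 29.48
eef_pos: [0.6081, 0.0879, 0.2311]
tool_rot: [0.767, 0.642, 0.0, -0.0]
ft_force: [1.0, 0.1, 0.1]
grip_width: 0.009
```

Call:
{"method": "play_rows", "body": {"plan": [0,0,0,0,0,0,0,0,0,0,0,0], "hand": 11}}

```text
clock: 29.72
eef_pos: [0.6081, 0.0879, 0.2311]
tool_rot: [0.767, 0.642, 0.0, -0.0]
ft_force: [-0.0, 0.0, -0.5]
grip_width: 0.0092
```

Call:
{"method": "play_rows", "body": {"plan": [0,0,0,0,0,0,0,0,0,0,0,0], "hand": 12}}

```text
clock: 29.98
eef_pos: [0.6081, 0.0879, 0.231]
tool_rot: [0.767, 0.642, 0.0, -0.0]
ft_force: [-0.5, 0.4, -0.2]
grip_width: 0.01
```

```bash
python3 chk.py 12
```

```text
t 29.98 pos [0.6081 0.0879 0.231 ] F [-0.49  0.4  -0.2 ] w 0.01
tool delta mm [ -0.   -0.6 -19. ] tx [0.177 0.984 0.   ] tz [-0.  0. -1.]
rotvec [-0.0001 -0.0002  0.0001] after-turn delta [ -0.   -0.6 -19. ]
wrist (np.float64(0.16375956333981956), array([0.6007, 0.0584]), array([-0.0222, -0.0009,  0.1773]), 8062)
scene (np.float64(0.16408725531677926), array([0.6009, 0.0561]), array([-0.0175, -0.0032,  0.1753]), 694)
588 1 [0.5881 0.0741 0.293 ] 0.293 0.293
rod z 0.256726977235633 1 Fz [np.float64(-0.08119666557901242), np.float64(-0.5534447044082879)]
```

View pics/w12.png

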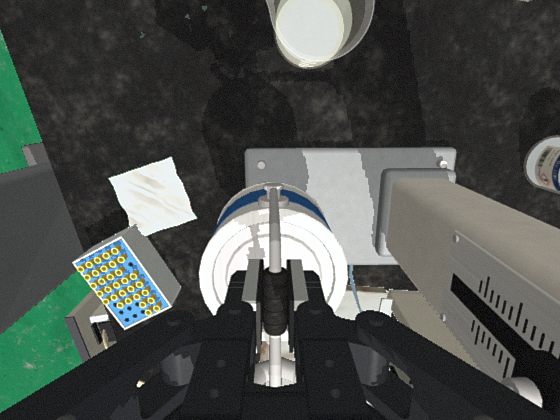

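Call:
{"method": "play_rows", "body": {"plan": [0,0,0,0,0,0,0,0,0,0,0,0], "hand": 14}}

```text
clock: 30.32
eef_pos: [0.6081, 0.0879, 0.2311]
tool_rot: [0.767, 0.642, 0.0, -0.0]
ft_force: [-0.6, 0.7, -0.3]
grip_width: 0.0117
```

Call:
{"method": "play_rows", "body": {"plan": [0,0,0,0,0,0,0,0,0,0,0,0,0,0,0,0,0,0,0,0,0,0,0,0], "hand": 35}}

```text
clock: 30.82
eef_pos: [0.6081, 0.0879, 0.2311]
tool_rot: [0.767, 0.642, 0.0, -0.0]
ft_force: [-1.0, -0.1, 0.3]
grip_width: 0.0299
```

```bash
python3 chk.py 13
```

```text
t 30.82 pos [0.6081 0.0879 0.2311] F [-0.95 -0.12  0.31] w 0.0299
tool delta mm [  0.   -0.6 -18.9] tx [0.177 0.984 0.   ] tz [ 0.  0. -1.]
rotvec [-0.     -0.0002  0.0001] after-turn delta [  0.   -0.6 -18.9]
wrist (np.float64(0.16402277659082742), array([0.6009, 0.0585]), array([-0.0216, -0.0022,  0.1771]), 9321)
scene (np.float64(0.16405763383770072), array([0.6006, 0.0568]), array([-0.0171, -0.0034,  0.175 ]), 682)
606 1 [0.6111 0.0573 0.248 ] 0.248 0.248
612 4 [0.6143 0.0542 0.2481] 0.247 0.25
618 10 [0.6211 0.0749 0.2428] 0.233 0.258
624 5 [0.6263 0.0752 0.2684] 0.247 0.275
rod z None 0 Fz [np.float64(-0.4821043327189174), np.float64(-0.3744529345670248)]
```

View pics/w13.png

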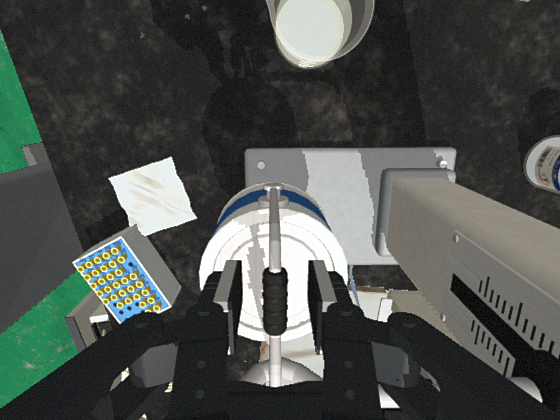

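View pics/s13b.png

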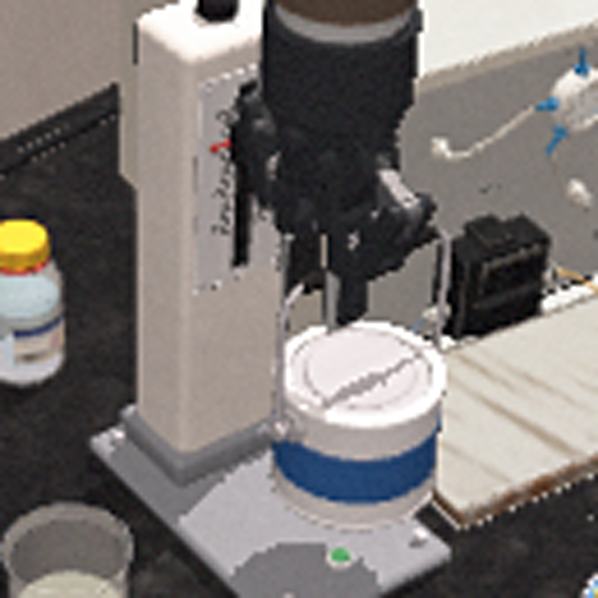

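Call:
{"method": "play_rows", "body": {"plan": [0,0,-2,0,0,0,0,0,-3,0,0,0,0,0,-4,0,0,0,0,0,-5,0,0,0,0,0,-6,0,0,0,0,0,-8,0,0,0,0,0,-8,0,0,0,0,0,-8,0,0,0,0,0,-8,0,0,0,0,0,-8,0,0,0,0,0,-8,0,0,0,0,0,-8,0,0,0,0,0,-8,0,0,0,0,0,-8,0,0,0]}}

```text
clock: 32.67
eef_pos: [0.6081, 0.0879, 0.3236]
tool_rot: [0.767, 0.642, 0.0, -0.0]
ft_force: [0.4, 0.1, -0.2]
grip_width: 0.03
```

Call:
{"method": "play_rows", "body": {"plan": [0,-5,0,0,0,0,0,-15,0,0,0,0,0,-20,0,0,0,0,0,-20,0,0,0,0,0,-20,0,0,0,0,0,-20,0,0,0,0,0,-20,0,0,0,0,0,-20,0,0,0,0,0,-10,0,0,0,0,0,0,0,0,0,0,0,0,0,0,0,0]}}

```text
clock: 34.05
eef_pos: [0.4609, 0.1144, 0.323]
tool_rot: [0.767, 0.642, 0.0, 0.0]
ft_force: [0.1, -0.5, -0.4]
grip_width: 0.0302
```

```bash
cat > end.py <<'E'
import sys
from lid import *
o=bot.get_obs(); print(o['clock'],o['eef_pos'],o['ft_force'])
for i in range(2):
  for n in ['top','scene']:
    c=snap(n,n[0]+'e.png'); P=cloud(c,np.ones((420,560),bool)); print(n,lid(P,[.602,.0575],.15,.18))
    R=P[(P[:,0]>.635)&(P[:,0]<.68)&(abs(P[:,1]-.047)<.012)&(P[:,2]>.20)&(P[:,2]<.30)]; print('rod z',np.median(R[:,2]),len(R))
    H=P[(abs(P[:,0]-.60)<.03)&(abs(P[:,1]-.058)<.03)&(P[:,2]>.20)&(P[:,2]<.31)]
    if i:
     for q in ['tip_rack','beaker','bottle','bail_mid','hook_seat']:
      for d in bot.outline_of(q,n)[:1]: print(q,round(d['p'],2),np.median(cloud(c,d['mask']),0).round(3))
a=cv2.imread('pics/se.png'); cv2.imwrite('pics/seb.png',cv2.resize(a[90:220,240:370],None,fx=4.6,fy=4.6,interpolation=cv2.INTER_CUBIC))
a=cv2.imread('pics/te.png'); cv2.imwrite('pics/teb.png',cv2.resize(a[110:260,250:450],None,fx=4,fy=4,interpolation=cv2.INTER_CUBIC))
E
python3 end.py
```

```text
34.05 [0.4609 0.1144 0.323 ] [ 0.0756 -0.4878 -0.4389]
top (np.float64(0.16458347232740567), array([0.6032, 0.0554]), array([-0.0101,  0.0026,  0.1705]), 610)
rod z 0.26117361709019593 48
scene (np.float64(0.1644430683297718), array([0.6011, 0.0556]), array([-0.017 , -0.0018,  0.175 ]), 694)
rod z 0.2604122413234793 45
top (np.float64(0.16482791288805898), array([0.6029, 0.0554]), array([-0.015 ,  0.0031,  0.1738]), 620)
rod z 0.26089032312779004 48
tip_rack 0.42 [0.672 0.045 0.262]
beaker 0.89 [0.669 0.219 0.047]
bottle 0.71 [0.619 0.486 0.093]
bail_mid 0.48 [0.601 0.029 0.244]
hook_seat 0.69 [0.682 0.044 0.262]
scene (np.float64(0.1644973017762109), array([0.6013, 0.0569]), array([-0.0168, -0.0043,  0.175 ]), 694)
rod z 0.2600760733877778 46
tip_rack 0.88 [0.426 0.032 0.042]
bottle 0.84 [0.605 0.505 0.081]
bail_mid 0.8 [0.602 0.059 0.239]
hook_seat 0.58 [0.676 0.048 0.26 ]
```

View pics/seb.png

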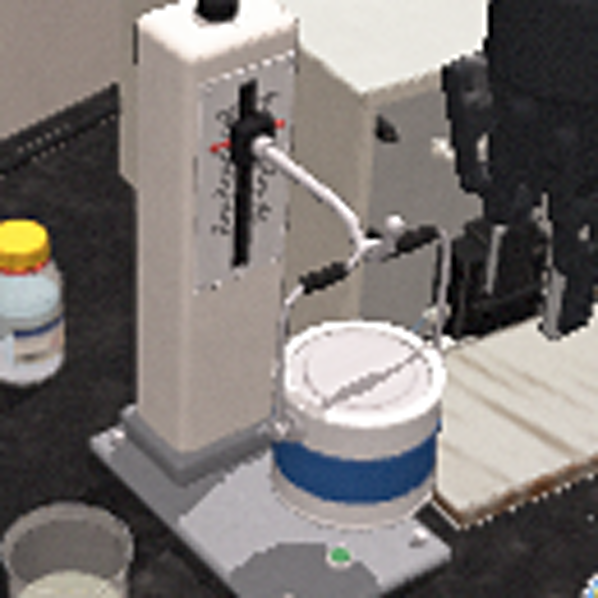

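View pics/teb.png

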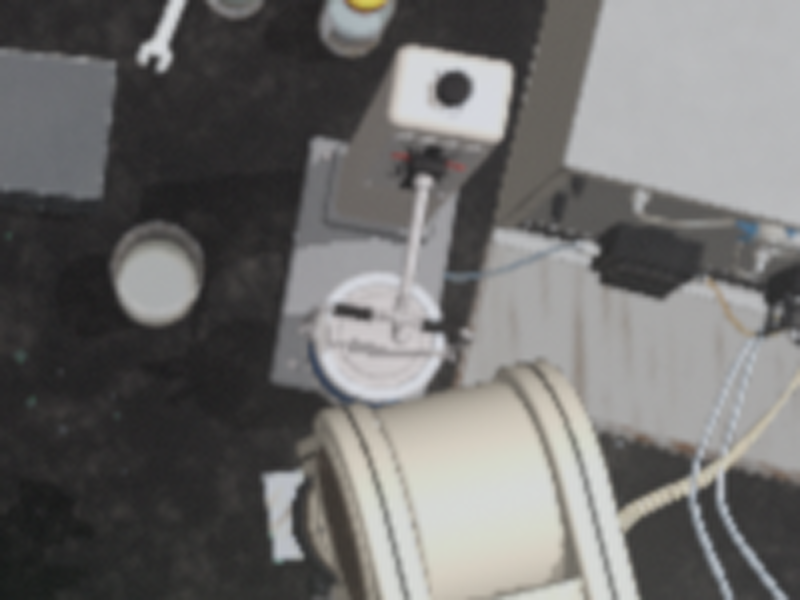

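```bash
python3 -c "
from h import *
print(bot.job_done(), bot.get_obs()['clock'])"
```

```text
the job is handed in; nothing more can be done
the job is handed in; nothing more can be done
```

The can now hangs by the middle of its bail in the scale's hook, free of the gripper. I handed the job in at about 34 s; no verdict was reported.

I swung the bail upright with the can still on the bench, then lifted the can by one black grip with no visible tilt. I threaded the notch over the hook tip and lowered at about 16 mm/s until the wrist force was near zero. I then opened the fingers in small steps and backed the arm away.

What the last checks showed:
- **Scale:** the hook rod sits about 19–20 mm lower than unloaded, within the 12–80 mm range. The can's height did not change over repeated pictures.
- **Can:** the lid centre is at about (0.602, 0.056), within about 3 mm of the hook seat. Its tilt is about 0.02 rad.
- **Other things:** the bottle and beaker are within about 2 mm of where they were. The tip box is unchanged in the scene view.

Points that were uncertain or disagreed:
- **Weight at release:** the wrist force was too noisy to pin down the weight. When I let go, the can rose about 2 mm, so I had pushed slightly past full weight.
- **Tip box, top view:** the network mistook the hook for the tip box in the last top view, so only the scene view confirms it.
- **Beaker:** it was not found in the last scene view, so only the top view confirms it.

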